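Nest the seed-sample cups on their stand and cap them

ROBOT

A 6-joint arm with a two-finger parallel gripper is mounted at the origin on the work surface. World frame = base frame: x ahead of the robot, y to its left, z up, the work surface at z = 0. Lengths are in mm, angles in rad, forces in N, time in s.
With the tool pointing down it reaches from about 325 to 875 mm from the base axis. Payload 4.4 kg.
Tool frame: the origin (TCP) lies midway between the tips of the shut fingers; the grasp point (between the pads) lies 19 mm behind it; z points along the fingers, y is the line along which they close (so a half turn about z gives the same grasp; the last joint's range is limited). The gripper opens to 85 mm and grips with 20 to 120 N. Pads are 22 mm wide; open, the fingers measure 114 mm over their backs; the gripper's body (76 mm by 85 mm) begins 54 mm behind the grasp point. The pads swing forward as they close: fully open they stand 13 mm farther back than shut.
Start: joints at [-1.306, 0.207, 1.542, -0, 1.393, -0.15], TCP at [231.717, -526.246, 231.282] pointing down, gripper open.
Joint ranges: [-2.73, 2.73], [-0.86, 2.22], [0.23, 2.46], [-1.11, 4.25], [0.08, 2.63], [-2.82, 2.82]. Speed limits (rad/s): [2.79, 2.79, 3.14, 3.14, 3.14, 3.14].

INTERFACE

Orientations are given as a unit quaternion [w, x, y, z].
In Python, from plant import r gives the robot as it stands.
- The arm moves only by the tool move_arm, never from a script. Its argument "commands" is a list of rows, each a list of 5 numbers: the shift along the world's x, y, z scaled (see below), then the turn about the world's z scaled (see below), then the gripper's target within -1 to 1 (fully open at 1, half-way at 0, shut at -1). A call has 1 to 10 rows; each row is the pose to reach, as a shift and turn from the pose commanded when the call began; what a row does not reach only later rows make up. The controller multiplies each number of a shift by 500 mm and each number of a turn by 60 degrees. A row lasts 1/12 s, in which the tool goes at most 41.7 mm and 7.16 degrees, less where a joint would pass 70% of its speed; a pose out of reach is approached as far as the arm can. A call with a number of a shift or a turn outside -1 to 1 is refused whole. A call with a gripper value outside its range is refused whole. The fingers move at their own pace and stop on an object; "squeeze" is the grip in N (left out, the last holds). Time passes only in rows, so rows that repeat a pose let the fingers close. It gives the time, the measured TCP pose, the force, the opening and the grip force at its end, in the units of the state.
- r.observe(): the state, without advancing time (a new reading comes with each control period).
- r.camera(name): name is "scene" or "top"; returns the picture (384x512x3 uint8, red, green, blue); there is no depth.
- r.calibration(name): a dict with "vertical_fov" (degrees; the focal length in pixels is half the picture's height over the tangent of half this angle, whatever the lens; pixels are square), "cx", "cy" (the principal point, pixels), "cam_to_world" (4x4, takes a point from camera to world coordinates). Camera axes: x right, y up, looking along -z (the intrinsics and any distortion apply to the point x, -y, -z); pixel columns grow to the right and rows downward; lengths in mm; the calibration is good to about 2 mm. A picture is of the moment at which its call begins. calibration takes no time and is no camera call.
- r.hand_in(): hands the job in; it is judged then, once.
Trained networks look in the newest picture that a camera, given by its name, has taken for a name from the list of things; names that differ only in an ending like _2 or _b are one class to them, and where a whole thing is asked for, a point or a joint stands for the part that bears it (a point fixed in the world has none). Each returns a list of dicts, best first, with "confidence" (0 to 1); they miss things now and then, are a little off and sometimes report something else, mostly with a low value. They report only what shows in the picture. A call takes as long as a camera call. They do not tell look-alikes from the thing itself.
- r.find_in(label, camera): "bbox" ([left, top, right, bottom] as shares, 0 to 1, of the picture: columns of its width, rows of its height, round what is visible of it).
- r.cut_out(label, camera): "region" (384x512 bool, what is visible of it) and "bbox" ([left, top, right, bottom] as shares, 0 to 1, of the picture: columns of its width, rows of its height, round what is visible of it).
- r.landmark_of(label, camera): "xy" ([column, row] as shares, 0 to 1, of the picture: columns of its width, rows of its height: a listed point, or the origin of a listed thing).
The state is a dict: "t": time; "q": joint angles; "dq": joint speeds; "tau": joint torques, N m; "eef_pos": TCP position; "orientation": TCP orientation; "ft_force": force on the tool from outside, world axes, zero at the start; "wrist_torque": the same for the moment, N m; "width": opening from 0.0 (shut) to 1.0 (fully open); "grasp_force": force on a finger pad.
Only numpy, scipy, OpenCV 4.12 (cv2) and the standard library are available. Lean on these libraries where they do the work, as an engineer would, in place of code of your own. Each camera call takes 0.05 s, during which the arm holds its last target. There are 200 camera calls.

TASK

Put the seed-sample cup set away: take the red lid off the aluminium stand and set it aside, then stand the grey pan flat inside the stand's raised edge. Nest all the cups that are there in the pan, upright and one inside the other from the largest to the white beaker, each standing fully down on the floor of the one before. Last, lay the red lid flat on the beaker's rim, knob up and carefully centred, without knocking over or pushing away the other things on the bench.

Things in the scene. Friction and masses are not known exactly. Their poses are not given: they have to be found in the camera images.
- stand: Square aluminium storage stand fixed to the bench, 204 x 204 mm. Its flat floor lies 20 mm above the bench, and a raised edge 8 mm thick stands 10 mm higher all round (top 30 mm above the bench), leaving a 188 x 188 mm clear square. Origin: centre of its underside, on the bench; x and y along its sides.
- pan: Grey shallow pan, the largest container of the set, about 0.26 kg: round straight-sided open cup with a flat bottom, 172 mm outside and 156 mm inside diameter, 36 mm high, wall 8 mm, floor 6 mm thick. Origin: centre of its underside; z up along its axis.
- cup_blue: Blue round straight-sided open cup with a flat bottom, 142 mm outside and 126 mm inside diameter, 56 mm high, wall 8 mm, floor 6 mm thick. Origin: centre of its underside; z up along its axis. About 0.25 kg. Sometimes absent.
- cup_orange: Orange round straight-sided open cup with a flat bottom, 112 mm outside and 96 mm inside diameter, 76 mm high, wall 8 mm, floor 6 mm thick. Origin: centre of its underside; z up along its axis. About 0.22 kg. Sometimes absent.
- cup_yellow: Yellow round straight-sided open cup with a flat bottom, 82 mm outside and 66 mm inside diameter, 96 mm high, wall 8 mm, floor 6 mm thick. Origin: centre of its underside; z up along its axis. About 0.18 kg. Sometimes absent. Of the blue, orange and yellow cups two or three are there.
- beaker: White tall beaker, the narrowest container, about 0.13 kg: round straight-sided open cup with a flat bottom, 52 mm outside and 36 mm inside diameter, 116 mm high, wall 8 mm, floor 6 mm thick. Origin: centre of its underside; z up along its axis. Always there. Each container is taller than the next larger one, so once nested its rim stands at least 26 mm above the rim of the one around it.
- lid: Red flat disc lid, 68 mm diameter and 8 mm thick, with an upright black knob on top (24 mm diameter, 30 mm high, so the whole is 38 mm high). Its underside is plain, with nothing that locates it. About 0.06 kg. At the start it lies on the floor of the stand, knob up. Origin: centre of its underside; z up.
- jar_a: Bystander, leave alone: Amber glass seed jar with a white cap, 56 mm diameter, 85 mm high. Origin: underside, near its middle.
- jar_b: Bystander, leave alone: Green glass seed jar with an orange cap, 56 mm diameter, 85 mm high. Origin: underside, near its middle.
- sprayer: Bystander, leave alone: White pump sprayer with a black and orange head, 104 mm diameter, about 240 mm high. Origin: underside, near its middle.
- dish: Bystander, leave alone: Clear shallow dish, 90 mm diameter, 18 mm high. Origin: underside, near its middle.
- pen: Bystander, leave alone: Orange pen, 155 mm long along its x, 11 mm thick. Origin: underside, near its middle.
- timer: Bystander, leave alone: White bench timer, 70 x 50 x 22 mm. Origin: underside, near its middle.
- spatula: Bystander, leave alone: Spatula, 170 mm long along its x. Origin: underside, near its middle.
Not all that is in view belongs to the job. What is shaped like the cup_blue but green or turquoise is not meant. Leave any purple look-alike of the beaker alone.

How it is judged (in metres and radians):
On the way, in this order (a step that is already met when the one before it is completed fails the run):
1. The grey pan stands flat on the stand's floor, inside its raised edge (horizontal distance between pan and stand below 0.014 m and z of pan in the frame of stand between 0.016 and 0.0235 m and angle between pan's own z axis and vertical below 0.05 rad), for 0.2 s.
2. All cups present and the beaker are nested in the pan on the stand, upright and fully down, the lid not yet on (all of step 1 and horizontal distance between each of cup_blue, cup_orange, cup_yellow, beaker and pan below 0.042 m and z of cup_blue in the frame of pan below 0.01 m and angle between each of cup_blue, cup_orange, cup_yellow, beaker's own z axis and vertical below 0.05 rad and z of cup_orange in the frame of pan below 0.016 m and z of cup_yellow in the frame of pan below 0.022 m and z of beaker in the frame of pan below 0.028 m and horizontal distance between cup_orange and cup_blue below 0.011 m and horizontal distance between cup_yellow and cup_blue below 0.027 m and horizontal distance between cup_yellow and cup_orange below 0.011 m and horizontal distance between beaker and cup_blue below 0.042 m and horizontal distance between beaker and cup_orange below 0.027 m and horizontal distance between beaker and cup_yellow below 0.011 m and horizontal distance between lid and beaker above 0.05 m), for 0.2 s.
At the end, for the whole second after the job is handed in: Pan flat on the stand floor (centre within 14 mm); every present cup and the beaker upright (0.05 rad), nested in size order, each within 4 mm of fully down; lid flat, knob up, on the beaker rim (4 mm), centred within 7 mm of it; all at rest (all of step 1 and horizontal distance between each of cup_blue, cup_orange, cup_yellow, beaker and pan below 0.042 m and z of cup_blue in the frame of pan below 0.01 m and angle between each of cup_blue, cup_orange, cup_yellow, beaker, lid's own z axis and vertical below 0.05 rad and z of cup_orange in the frame of pan below 0.016 m and z of cup_yellow in the frame of pan below 0.022 m and z of beaker in the frame of pan below 0.028 m and horizontal distance between cup_orange and cup_blue below 0.011 m and horizontal distance between cup_yellow and cup_blue below 0.027 m and horizontal distance between cup_yellow and cup_orange below 0.011 m and horizontal distance between beaker and cup_blue below 0.042 m and horizontal distance between beaker and cup_orange below 0.027 m and horizontal distance between beaker and cup_yellow below 0.011 m and horizontal distance between lid and beaker below 0.007 m and z of lid in the frame of beaker between 0.112 and 0.12 m and linear speed of each of pan, lid, cup_blue, cup_orange, cup_yellow, beaker below 0.02 m/s); the robot touches nothing.
It fails at once if A bystander is shifted by more than 6 cm or knocked over (distance of any of jar_a, jar_b, sprayer, dish, pen, timer, spatula from where it was at the start of the episode above 0.06 m or angle between any of jar_a, jar_b, sprayer, dish, timer's own z axis and vertical above 0.7 rad).
Of cup_blue, cup_orange, cup_yellow only 2 to 3 are there at a start; the rules pass over those that are not, and their reading is None.
At some moment in a run one of pan, cup_blue, cup_orange, cup_yellow may be knocked a few centimetres aside while the robot is not near it.
It also fails if it takes over 210 s, if anything falls off the work surface, if the arm or the gripper's body presses on something with over 40 N, if the wrist force passes 120 N, or if a joint passes its speed limit or range.

## Working session

There is one attempt and no reset: what is moved stays moved. The work goes in short steps, Python scripts to look and compute and a tool call to move; the robot and the scene stay as the last step left them, time stands still between calls to the robot, and variables do not carry over. Pictures are saved under pics/ and viewed, at most 14 in all, crops included, and the job is handed in when it is done.

Besides the shell and the picture viewer there is one more tool, called by a JSON object that holds its "op" and its "data". move_arm: Moves the arm, as the interface text tells. Shifts and turns lie within -1 to 1; 1 stands for 500 mm of shift or 60 degrees of turn. Its arguments: {"type":"object","properties":{"commands":{"type":"array"},"squeeze":{"type":"number"}},"required":["commands"]}

```bash
ls; mkdir -p pics; python3 - <<'E'
from plant import r
import cv2,numpy as np
for n in("scene","top"):
    c=r.calibration(n);print(n,c)
    im=r.camera(n);cv2.imwrite(f"pics/{n}0.png",cv2.cvtColor(cv2.resize(im,(800,600)),cv2.COLOR_RGB2BGR))
print(r.observe())
E
```

```text
pics
scene {'vertical_fov': 52.17563712830759, 'cx': 249.700859478053, 'cy': 192.23827631868173, 'cam_to_world': array([[-6.77210569e-01, -5.89629719e-01,  4.40139341e-01,
         1.13855168e+03],
       [ 7.35665531e-01, -5.53565954e-01,  3.90334421e-01,
         4.01148765e+02],
       [ 1.34933789e-02,  5.88133937e-01,  8.08650976e-01,
         1.10042295e+03],
       [ 0.00000000e+00,  0.00000000e+00,  0.00000000e+00,
         1.00000000e+00]])}
top {'vertical_fov': 42.82003425683715, 'cx': 252.220888086531, 'cy': 192.99964072455555, 'cam_to_world': array([[ 1.09712521e-02,  9.96095465e-01, -8.75982636e-02,
         4.45409633e+02],
       [-9.99919949e-01,  1.03766671e-02, -7.24012983e-03,
        -1.02919491e+02],
       [-6.30288247e-03,  8.76706846e-02,  9.96129572e-01,
         1.51206938e+03],
       [ 0.00000000e+00,  0.00000000e+00,  0.00000000e+00,
         1.00000000e+00]])}
{'t': 0.1, 'q': array([-1.30647782e+00,  2.07370166e-01,  1.54283155e+00,  1.07163008e-05,
        1.39350193e+00, -1.50491772e-01]), 'dq': array([ 0.00076526, -0.0029242 , -0.00302263,  0.00103408,  0.00059214,
       -0.00039299]), 'tau': array([-3.96227024e-04, -3.84089720e+01, -2.92547572e+01, -1.71937404e-04,
        4.88602614e-03, -3.47366040e-06]), 'eef_pos': array([ 231.54851211, -525.56128287,  230.21208345]), 'orientation': array([-1.05409140e-03,  9.78568196e-01,  2.05920303e-01, -5.47750400e-05]), 'ft_force': array([-0.22287745,  0.45878606,  0.46581015]), 'wrist_torque': array([-0.00187742,  0.01088428,  0.06543598]), 'grasp_force': 0.0, 'width': 1.0007665763294178}
```

View pics/top0.png

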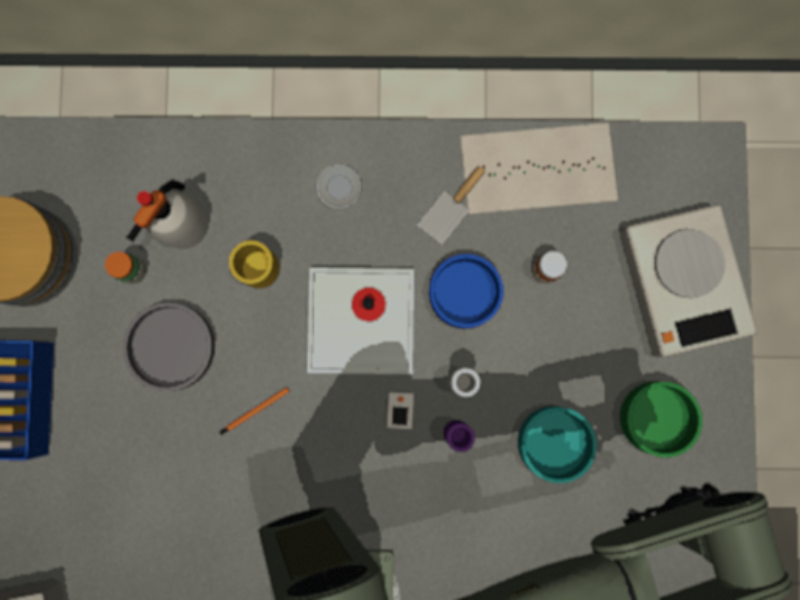

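View pics/scene0.png

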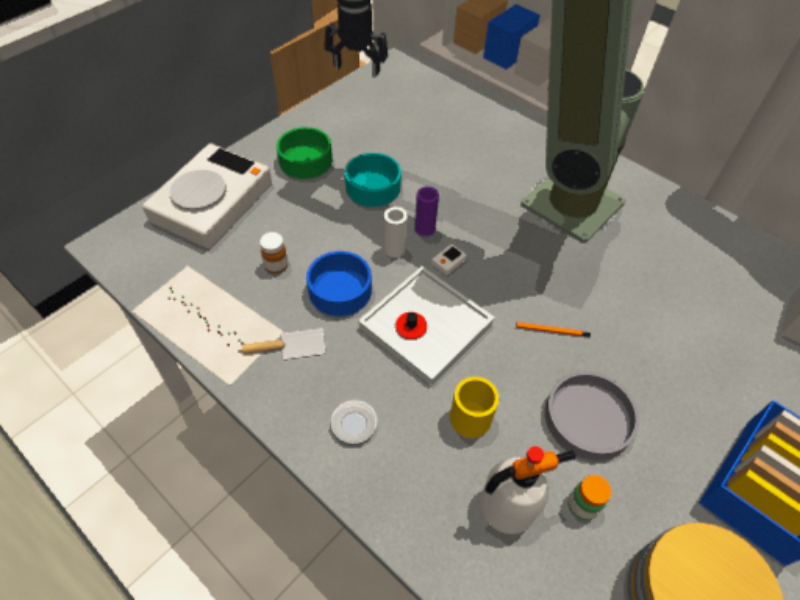

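The top view (800×600) shows:
- **Set:** grey pan at (170,345), yellow cup at (254,263), blue cup at (466,290), white beaker at (465,382), and the lid at (368,303) on the stand at (360,320).
- **Absent:** the orange cup. The only orange things are the jar cap and the pen.
- **Look-alikes:** turquoise (557,444) and green (661,418) for the blue cup, purple (459,436) for the beaker, the balance plate (690,263) for the pan, and the wooden disc (0,250). I'm leaving all of these alone.

```bash
cat > h.py <<'E'
from plant import r
import cv2,numpy as np
from scipy.optimize import least_squares
D=dict(pan=(172,36),cup_blue=(142,56),cup_yellow=(82,96),beaker=(52,116),lid=(68,8),cup_orange=(112,76))
def proj(P,cam):
    c=r.calibration(cam);M=np.linalg.inv(c["cam_to_world"]);P=np.atleast_2d(P)
    p=(M[:3,:3]@P.T).T+M[:3,3];f=192/np.tan(np.radians(c["vertical_fov"]/2))
    return np.c_[c["cx"]+f*p[:,0]/-p[:,2],c["cy"]-f*p[:,1]/-p[:,2]]
def ray(uv,z,cam):
    g=lambda s:proj([s[0],s[1],z],cam)[0]-uv
    return least_squares(g,[500,0],x_scale=100).x
A=np.linspace(0,2*np.pi,72,endpoint=False);C=np.c_[np.cos(A),np.sin(A)]
def hull(x,y,z,d,h,cam):
    P=[np.c_[C*d/2+[x,y],np.full(72,zz)] for zz in(z,z+h)]
    return cv2.convexHull(proj(np.vstack(P),cam).astype(np.float32))
def cen(H):
    m=cv2.moments(H);return np.array([m["m10"],m["m01"]])/m["m00"],m["m00"]
def meas(label,cam,z=0,near=None,k=None):
    """silhouette centre -> base x,y; candidates listed as (conf,x,y,area ratio)"""
    d,h=D[label];out=[]
    for o in r.cut_out(label,cam):
        cs=cv2.findContours(o["region"].astype(np.uint8),0,2)[0]
        if not cs: continue
        H=cv2.convexHull(max(cs,key=cv2.contourArea))
        if cv2.contourArea(H)<20: continue
        u,a=cen(H)
        s=least_squares(lambda s:cen(hull(s[0],s[1],z,d,h,cam))[0]-u,ray(u,z+h/2,cam),diff_step=1e-3)
        out.append((round(o["confidence"],2),s.x.round(1).tolist(),round(a/cen(hull(*s.x,z,d,h,cam))[1],2)))
    return out
E
python3 - <<'E'
from h import *
for cam in("top","scene"):
    r.camera(cam)
    for l,z in(("pan",0),("cup_blue",0),("cup_yellow",0),("cup_orange",0),("beaker",0),("lid",20)): print(cam,l,meas(l,cam,z))
    o=r.cut_out("stand",cam)
    for q in o:
        cs=max(cv2.findContours(q["region"].astype(np.uint8),0,2)[0],key=cv2.contourArea)
        b=cv2.boxPoints(cv2.minAreaRect(cs)); print("stand",q["confidence"],[ray(p,30,cam).round(0).tolist() for p in b] if cam=="top" else 0, ray(cen(cv2.convexHull(cs))[0],25,cam))
    for l in("jar_a","jar_b","sprayer","dish","pen","timer","spatula"):
        o=r.landmark_of(l,cam)[:1]; print(l,[(round(q["confidence"],2),ray(np.array(q["xy"])*[512,384],0,cam).round().tolist()) for q in o])
E
```

```text
top pan [(0.88, [486.1, 346.1], 0.97), (0.26, [648.8, 181.6], 0.26)]
top cup_blue [(0.88, [599.4, -231.0], 0.94), (0.56, [308.2, -405.0], 0.96)]
top cup_yellow [(0.94, [644.2, 178.2], 0.98), (0.67, [596.1, -229.2], 2.46)]
top cup_orange [(0.5, [801.7, 18.0], 0.45)]
top beaker [(0.7, [425.3, -223.4], 0.88), (0.53, [326.3, -215.4], 0.96)]
top lid [(0.75, [601.1, -232.1], 4.6), (0.71, [574.0, -43.3], 0.83)]
stand 0.84 [[641.0, 77.0], [643.0, -127.0], [440.0, -129.0], [438.0, 73.0]] [540.1763003  -26.91110556]
jar_a [(0.75, [649.0, -385.0])]
jar_b [(0.75, [649.0, -385.0])]
sprayer [(0.89, [723.0, 332.0])]
dish [(0.71, [806.0, 16.0])]
pen [(0.74, [370.0, 176.0])]
timer [(0.64, [360.0, -101.0])]
spatula [(0.95, [776.0, -200.0])]
scene pan [(0.85, [484.9, 344.9], 0.97)]
scene cup_blue [(0.94, [307.8, -405.9], 0.95), (0.71, [357.8, -604.1], 0.95), (0.62, [597.6, -231.9], 0.96)]
scene cup_yellow [(0.73, [643.4, 176.1], 0.92)]
scene cup_orange []
scene beaker [(0.85, [424.2, -226.0], 0.87), (0.76, [322.6, -217.9], 0.89)]
scene lid [(0.7, [571.3, -42.9], 0.85)]
stand 0.86 0 [548.78578067 -22.4674013 ]
jar_a [(0.89, [637.0, -402.0])]
jar_b [(0.89, [637.0, -402.0])]
sprayer [(0.96, [728.0, 328.0])]
dish [(0.93, [808.0, 17.0])]
pen [(0.63, [351.0, 162.0])]
timer [(0.74, [360.0, -101.0])]
spatula [(0.76, [773.0, -228.0])]
```

```bash
python3 - <<'E'
from h import *
im=r.camera("top")[150:310,190:400].copy()
cv2.imwrite("pics/crop1.png",cv2.cvtColor(cv2.resize(im,None,fx=3.6,fy=3.6),cv2.COLOR_RGB2BGR))
E
```

```text
(no output)
```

View pics/crop1.png

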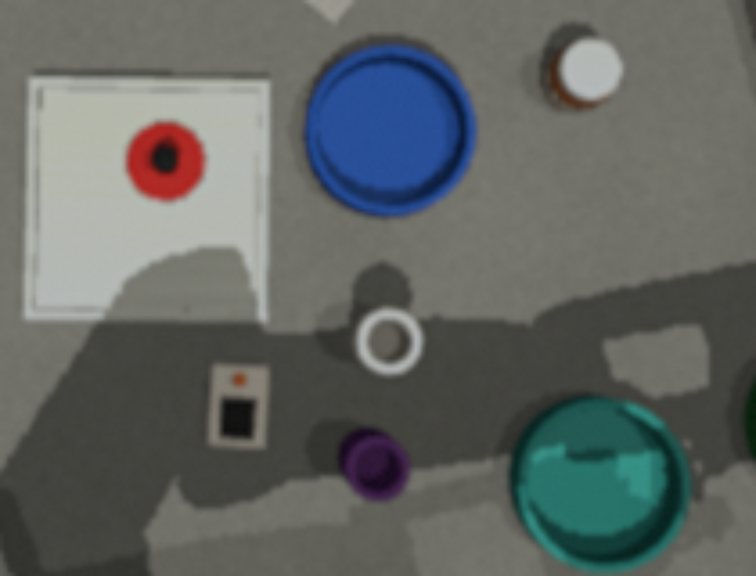

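{"op": "move_arm", "data": {"commands": [[0.682,0.966,-0.1,0,1],[0.682,0.966,-0.1,0,1],[0.682,0.966,-0.1,0,1],[0.682,0.966,-0.1,0,1],[0.682,0.966,-0.1,0,1],[0.682,0.966,-0.1,0,1],[0.682,0.966,-0.1,0,1],[0.682,0.966,-0.1,0,1],[0.682,0.966,-0.1,0,1],[0.682,0.966,-0.1,0,1]], "squeeze": 40}}

```text
t: 2.48
eef_pos: [472.1, -185.3, 196.4]
orientation: [0.0, 0.979, 0.206, 0.0]
ft_force: [1.1, -1.2, 0.1]
width: 1.002
grasp_force: 0.0
```

The crop shows the lid at (165,158), the truly blue cup at (390,130) and the white beaker at (390,342). Turquoise (605,480) and purple (375,465) are left alone. Next I go to the lid.

{"op": "move_arm", "data": {"commands": [[0.202,0.284,-0.2,0,0.6],[0.202,0.284,-0.2,0,0.6],[0.202,0.284,-0.2,0,0.6],[0.202,0.284,-0.2,0,0.6],[0.202,0.284,-0.2,0,0.6],[0.202,0.284,-0.2,0,0.6],[0.202,0.284,-0.322,0,0.6],[0.202,0.284,-0.322,0,0.6],[0.202,0.284,-0.322,0,0.6],[0.202,0.284,-0.322,0,-1]], "squeeze": 30}}

```text
t: 3.32
eef_pos: [571.0, -45.2, 34.3]
orientation: [-0.001, 0.979, 0.206, -0.001]
ft_force: [0.9, -0.5, -0.2]
width: 0.675
grasp_force: 0.0
```

{"op": "move_arm", "data": {"commands": [[0,0,0,0,-1],[0,0,0,0,-1],[0,0,0,0,-1],[0,0,0,0,-1],[0,0,0.1,0,-1],[0,0,0.2,0,-1],[0,0,0.2,0,-1],[0,0,0.2,0,-1]]}}

```text
t: 3.98
eef_pos: [576.9, -46.2, 142.2]
orientation: [0.003, 0.979, 0.206, 0.006]
ft_force: [0.6, -0.2, -0.3]
width: 0.263
grasp_force: 29.9
```

{"op": "move_arm", "data": {"commands": [[-0.125,0.42,0,0,-1],[-0.125,0.42,0,0,-1],[-0.125,0.42,0,0,-1],[-0.125,0.42,0,0,-1],[-0.125,0.42,0,0,-1],[-0.125,0.42,0,0,-1],[-0.125,0.42,-0.16,0,-1],[-0.125,0.42,-0.16,0,-1],[-0.125,0.42,-0.16,0,-1],[-0.125,0.42,-0.16,0,-1]]}}

```text
t: 4.82
eef_pos: [506.4, 164.2, 52.3]
orientation: [-0.0, 0.979, 0.206, -0.004]
ft_force: [0.0, -0.3, 0.7]
width: 0.267
grasp_force: 29.9
```

{"op": "move_arm", "data": {"commands": [[0,0,-0.074,0,-1],[0,0,-0.074,0,-1],[0,0,-0.074,0,-1],[0,0,-0.074,0,0.1],[0,0,-0.074,0,0.1],[0,0,-0.074,0,0.1],[0,0,0.1,0,0],[0,0,0.15,-0.2,0],[0,0,0.15,-0.397,0],[0,0,0.15,-0.397,0]]}}

```text
t: 5.65
eef_pos: [515.7, 166.0, 139.2]
orientation: [-0.001, 1.0, 0.017, 0.008]
ft_force: [2.3, 1.0, 0.2]
width: 0.499
grasp_force: 0.0
```

```bash
python3 - <<'E'
from h import *
for cam in("top","scene"):
    r.camera(cam)
    for l in("pan","lid","cup_blue"): print(cam,l,meas(l,cam,0))
o=r.observe();print(o["eef_pos"],o["orientation"],o["q"])
E
```

```text
top pan [(0.69, [486.3, 399.4], 0.29), (0.45, [650.0, 184.1], 0.26)]
top lid [(0.48, [499.7, 156.5], 0.45)]
top cup_blue [(0.97, [359.2, -603.5], 0.92), (0.72, [599.5, -230.7], 0.98), (0.6, [308.7, -404.7], 0.96)]
scene pan [(0.96, [484.6, 344.7], 0.94), (0.7, [591.2, -238.4], 0.76)]
scene lid [(0.56, [509.8, 161.5], 0.8)]
scene cup_blue [(0.76, [597.0, -233.1], 0.94), (0.65, [308.4, -406.6], 0.95), (0.17, [632.2, 169.9], 0.45)]
[508.51310531 164.7528893  128.7883782 ] [ 1.85593292e-04  9.99788320e-01  2.05197377e-02 -1.49022670e-03] [1.51336696e-01 2.32042287e-01 1.73755797e+00 2.25030442e-05
 1.17499580e+00 1.68108191e+00]
```

{"op": "move_arm", "data": {"commands": [[-0.046,0.197,0,-0.04,0],[-0.046,0.197,0,-0.04,0],[-0.046,0.197,0,-0.04,0],[-0.046,0.197,-0.1,-0.04,0],[-0.046,0.197,-0.18,-0.04,0],[-0.046,0.197,-0.225,-0.04,0],[-0.046,0.197,-0.225,-0.04,0],[-0.046,0.197,-0.225,-0.04,0],[-0.046,0.197,-0.225,-0.04,-1],[-0.046,0.197,-0.225,-0.04,-1]], "squeeze": 70}}

```text
t: 6.88
eef_pos: [489.1, 264.1, 20.2]
orientation: [-0.001, 1.0, -0.001, 0.002]
ft_force: [-0.3, 0.3, 0.3]
width: 0.231
grasp_force: 0.0
```

{"op": "move_arm", "data": {"commands": [[0,0,0,0,-1],[0,0,0,0,-1],[0,0,0,0,-1],[0,0,0.05,0,-1],[0,0,0.1,0,-1],[0,0,0.15,0,-1],[0,0,0.2,0,-1],[0,0,0.2,0,-1],[0,0,0.2,0,-1]]}}

```text
t: 7.63
eef_pos: [488.1, 263.8, 119.8]
orientation: [-0.001, 1.0, -0.001, 0.002]
ft_force: [0.3, -0.5, -2.9]
width: 0.07
grasp_force: 66.9
```

```bash
python3 - <<'E'
from h import *
o=r.observe();print(o["eef_pos"],o["orientation"],o["width"],o["grasp_force"])
im=r.camera("scene");print(meas("pan","scene",o["eef_pos"][2]-16))
cv2.imwrite("pics/s2.png",cv2.cvtColor(cv2.resize(im,(800,600)),cv2.COLOR_RGB2BGR))
E
```

```text
[488.13605994 263.76527686 119.78579927] [-6.68153006e-04  9.99996380e-01 -1.02108227e-03  2.39820792e-03] 0.06984929307786855 66.86731675326882
[(0.97, [493.3, 347.0], 0.92)]
```

View pics/s2.png

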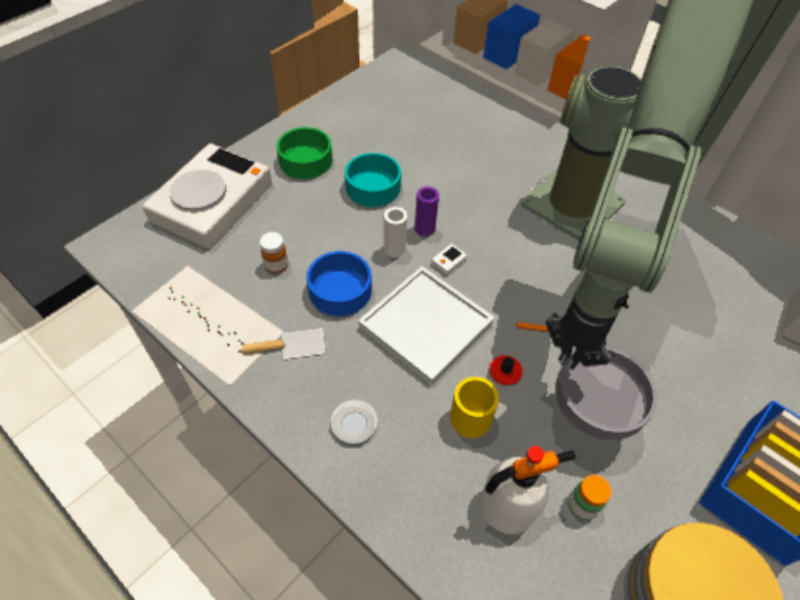

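The pan is held level, at (605,390) in the picture. Next I carry it over the stand at (427,320).

{"op": "move_arm", "data": {"commands": [[0.06,-0.08,0.06,0,-1],[0.105,-0.16,0.06,0,-1],[0.105,-0.745,0.06,0,-1],[0.105,-0.745,0.06,0,-1],[0.105,-0.745,0.06,0,-1],[0.105,-0.745,0.06,0,-1],[0.105,-0.745,0.06,0,-1],[0.105,-0.745,0.06,0,-1],[0.105,-0.745,0.06,0,-1],[0.105,-0.745,0.06,0,-1]]}}

```text
t: 8.57
eef_pos: [537.8, -114.1, 145.5]
orientation: [0.001, 1.0, -0.003, -0.001]
ft_force: [0.9, -0.1, -3.1]
width: 0.072
grasp_force: 67.2
```

{"op": "move_arm", "data": {"commands": [[0,-0.06,0,0,-1],[0,-0.06,0,0,-1],[0,-0.06,0,0,-1],[0,-0.06,0,0,-1]]}}

```text
t: 8.9
eef_pos: [537.8, -138.4, 145.6]
orientation: [-0.001, 1.0, -0.001, -0.002]
ft_force: [0.3, 0.7, -2.8]
width: 0.074
grasp_force: 67.1
```

```bash
python3 - <<'E'
from h import *
o=r.observe();print(o["eef_pos"],o["orientation"],o["width"],o["grasp_force"])
for c in ("scene","top"):
    im=r.camera(c);print(meas("pan",c,o["eef_pos"][2]-17))
    cv2.imwrite("pics/%s3.png"%c,cv2.cvtColor(im,cv2.COLOR_RGB2BGR))
E
```

```text
[ 537.84543711 -138.40129123  145.63609021] [-0.00101931  0.99999701 -0.00136295 -0.00175875] 0.07422404659851645 67.12120114389108
[]
[(0.94, [553.7, -19.4], 0.45), (0.47, [593.7, -230.6], 0.45)]
```

{"op": "move_arm", "data": {"commands": [[0.005,0.06,-0.08,0,-1],[0.005,0.06,-0.08,0,-1],[0.005,0.06,-0.08,0,-1],[0.005,0.06,-0.08,0,-1]]}}

```text
t: 9.43
eef_pos: [541.3, -108.3, 107.3]
orientation: [0.0, 1.0, 0.0, -0.001]
ft_force: [0.6, -0.2, -3.6]
width: 0.075
grasp_force: 67.3
```

```bash
cat >> h.py <<'E'
def over(cam,name,circ,win,sc=3):
    """picture with circles (x,y,z,d) drawn, cropped to win=(x,y,z,half px)"""
    im=cv2.cvtColor(cv2.resize(r.camera(cam),None,fx=sc,fy=sc,interpolation=cv2.INTER_CUBIC),cv2.COLOR_RGB2BGR)
    for x,y,z,d in circ:
        p=proj(np.c_[C*d/2+[x,y],np.full(72,z)],cam)*sc
        cv2.polylines(im,[p.astype(np.int32)],True,(0,255,0),1)
    u=(proj([win[:3]],cam)[0]*sc).astype(int);w=win[3]
    im=im[max(0,u[1]-w):u[1]+w,max(0,u[0]-w):u[0]+w]
    cv2.imwrite(f"pics/{name}.png",im);return im
E
python3 - <<'E'
from h import *
o=r.observe();e=o["eef_pos"];print(e)
a=[over(c,"p"+c,[(e[0],e[1]+82,e[2]+20,172),(540.5,-26.5,30,188)],(540,-27,60,200)) for c in("top","scene")]
cv2.imwrite("pics/p4.png",np.hstack([cv2.resize(i,(390,390)) for i in a]))
E
```

```text
[ 541.32144995 -108.31148775  107.26392202]
```

View pics/p4.png

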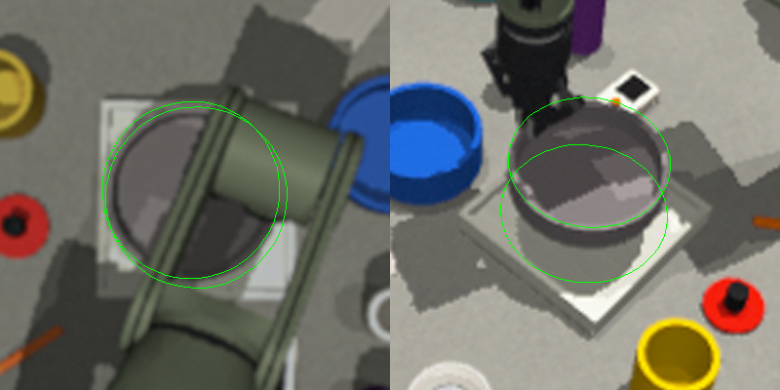

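{"op": "move_arm", "data": {"commands": [[0.006,0,-0.06,0,-1],[0.006,0,-0.13,0,-1],[0.006,0,-0.13,0,-1],[0.006,0,-0.13,0,-1],[0.006,0,-0.13,0,-1]]}}

```text
t: 9.95
eef_pos: [546.8, -110.3, 44.5]
orientation: [0.001, 1.0, -0.001, 0.002]
ft_force: [0.8, -0.8, -1.4]
width: 0.076
grasp_force: 70.3
```

{"op": "move_arm", "data": {"commands": [[0,0,-0.004,0,-1],[0,0,-0.006,0,-1],[0,0,-0.008,0,-1],[0,0,-0.008,0,-1]]}}

```text
t: 10.28
eef_pos: [547.0, -111.0, 42.3]
orientation: [0.002, 1.0, -0.001, 0.002]
ft_force: [-2.3, -2.1, 11.9]
width: 0.069
grasp_force: 74.7
```

{"op": "move_arm", "data": {"commands": [[0,0,0,0,-0.3],[0,0,0,0,-0.3],[0,0,0,0,0],[0,0,0.06,0,0],[0,0,0.14,0,0],[0,0,0.2,0,0],[0.0,-0.25,0.2,0,0],[0,-0.25,0.2,0,0],[0,-0.25,0.2,0,0],[0,-0.25,0.2,0,0]]}}

```text
t: 11.12
eef_pos: [544.7, -241.5, 139.4]
orientation: [0.003, 1.0, -0.004, 0.001]
ft_force: [0.8, -0.3, 0.3]
width: 0.497
grasp_force: 0.0
```

```bash
python3 - <<'E'
from h import *
o=r.observe();e=o["eef_pos"];print(e)
a=[over(c,"p"+c,[(540.5,-26.5,56,172)],(540,-27,40,200)) for c in("top","scene")]
cv2.imwrite("pics/p5.png",np.hstack([cv2.resize(i,(390,390)) for i in a]))
for c in("top","scene"): print(meas("pan",c,20),meas("cup_blue",c,0))
E
```

```text
[ 544.71550789 -241.45482163  139.44578294]
[(0.71, [549.2, -27.7], 0.99)] [(0.88, [358.4, -603.0], 0.95), (0.77, [620.6, -195.4], 0.31), (0.61, [310.6, -404.0], 0.97)]
[(0.95, [544.2, -31.4], 0.98)] [(0.98, [359.6, -607.2], 0.88), (0.59, [597.5, -231.4], 0.96), (0.59, [290.9, -388.1], 0.59)]
```

View pics/p5.png

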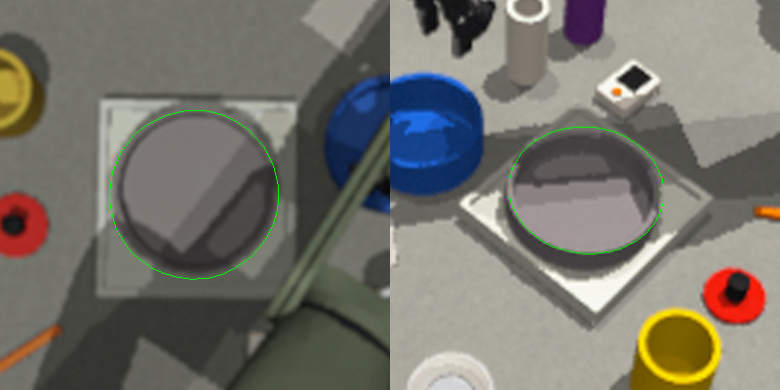

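The pan's rim is about 7 mm too far in +x: its top edge is at y≈102, and the circle is at 110. The two cameras also disagree in a way that suggests it is riding up on the +x edge. I'll nudge it back with shut fingers.

{"op": "move_arm", "data": {"commands": [[0.25,0.43,0,0,-1],[0.25,0.43,0,0,-1],[0.25,0.43,0,0,-1],[0.25,0.43,0,0,-1],[0.25,0.43,0,0,-1],[0.25,0.43,0,0,-1],[0.25,0.43,-0.1,0,-1],[0.25,0.43,-0.206,0,-1],[0.25,0.43,-0.206,0,-1],[0.25,0.43,-0.206,0,-1]]}}

```text
t: 12.25
eef_pos: [663.3, -15.9, 28.2]
orientation: [-0.001, 1.0, 0.0, -0.007]
ft_force: [-1.2, -0.3, -0.6]
width: -0.0
grasp_force: 0.0
```

{"op": "move_arm", "data": {"commands": [[-0.01,0,0,0,-1],[-0.02,0,0,0,-1],[-0.03,0,0,0,-1],[-0.035,0,0,0,-1],[-0.04,0,0,0,-1],[-0.045,0,0,0,-1],[-0.05,0,0,0,-1],[-0.055,0,0,0,-1],[-0.06,0,0,0,-1],[-0.06,0,0,0,-1]]}}

```text
t: 13.08
eef_pos: [639.8, -19.2, 36.0]
orientation: [0.0, 1.0, -0.001, 0.0]
ft_force: [1.0, -0.4, 0.9]
width: 0.002
grasp_force: 0.4
```

```bash
python3 - <<'E'
from h import *
o=r.observe();print(o["eef_pos"],o["ft_force"])
for c in("top","scene"): r.camera(c);print(meas("pan",c,20))
E
```

```text
[639.82509983 -19.20804359  36.00542311] [ 1.00607093 -0.3757729   0.94165672]
[(0.79, [532.8, -67.4], 0.43), (0.35, [598.6, -229.5], 0.65)]
[(0.67, [531.6, -4.3], 0.61), (0.35, [556.7, 36.5], 0.68)]
```

{"op": "move_arm", "data": {"commands": [[0.04,0,0,0,-1],[0.08,0,0.1,0,-1],[0.08,0,0.2,0,-1],[0.08,-0.2,0.25,0,-1],[0.0,-0.5,0.25,0,-1],[0.0,-0.7,0.25,0,-1],[0,-0.7,0.25,0,-1],[0,-0.7,0.25,0,-1],[0,-0.7,0.25,0,-1],[0,-0.7,0.25,0,-1]]}}

```text
t: 14.12
eef_pos: [646.3, -305.5, 154.9]
orientation: [-0.0, 1.0, -0.001, -0.001]
ft_force: [0.7, -0.1, 0.2]
width: 0.002
grasp_force: 0.0
```

```bash
python3 - <<'E'
from h import *
o=r.observe();print(o["eef_pos"],o["ft_force"])
for c in("top","scene"):
    r.camera(c)
    for l,z in(("pan",20),("cup_blue",0)): print(meas(l,c,z))
E
```

```text
[ 646.26227692 -305.50157404  154.88112346] [ 0.68514407 -0.09104814  0.17513364]
[(0.76, [545.3, -27.1], 0.95)]
[(0.83, [309.1, -404.7], 0.96), (0.69, [357.6, -604.2], 0.97), (0.59, [614.5, -198.5], 0.41)]
[(0.73, [641.0, -398.5], 0.17), (0.66, [544.2, -28.4], 0.96)]
[(0.94, [306.7, -405.6], 0.94), (0.92, [346.5, -571.6], 0.46), (0.74, [597.5, -231.1], 0.99)]
```

{"op": "move_arm", "data": {"commands": [[-0.096,0.014,0,0,0],[-0.096,0.014,0,0,0],[-0.096,0.014,0,0,0],[-0.096,0.014,-0.07,0,0],[-0.096,0.014,-0.14,0,0],[-0.096,0.014,-0.2,0,0],[-0.096,0.014,-0.238,0,0],[-0.096,0.014,-0.238,0,0],[-0.096,0.014,-0.238,0,0],[-0.096,0.014,-0.238,0,0]]}}

```text
t: 15.25
eef_pos: [601.6, -297.3, 38.6]
orientation: [0.001, 1.0, -0.0, 0.002]
ft_force: [-0.2, 0.0, 0.7]
width: 0.502
grasp_force: 0.0
```

{"op": "move_arm", "data": {"commands": [[0,0,0,0,-1],[0,0,0,0,-1],[0,0,0,0,-1],[0,0,0,0,-1],[0,0,0,0,-1],[0,0,0,0,-1]]}}

```text
t: 15.75
eef_pos: [600.7, -297.8, 38.8]
orientation: [0.001, 1.0, -0.001, 0.002]
ft_force: [-1.3, 1.0, 6.1]
width: 0.07
grasp_force: 72.3
```

{"op": "move_arm", "data": {"commands": [[0,0,0.06,0,-1],[0,0,0.14,0,-1],[0,0,0.2,0,-1],[-0.107,0.408,0.2,0,-1],[-0.107,0.408,0.2,0,-1],[-0.107,0.408,0.2,0,-1],[-0.107,0.408,0.2,0,-1],[-0.107,0.408,0.2,0,-1],[-0.107,0.408,0.2,0,-1],[-0.107,0.408,0.2,0,-1]]}}

```text
t: 16.58
eef_pos: [544.2, -90.4, 135.7]
orientation: [-0.0, 1.0, 0.001, -0.001]
ft_force: [1.0, -1.0, -3.5]
width: 0.075
grasp_force: 70.9
```

```bash
python3 - <<'E'
from h import *
o=r.observe();e=o["eef_pos"];print(e,o["width"],o["grasp_force"])
a=[over(c,"p"+c,[(e[0]-2,e[1]+66.3,e[2]+17.2,142),(545,-27.5,56,172)],(540,-27,60,200)) for c in("top","scene")]
cv2.imwrite("pics/p6.png",np.hstack([cv2.resize(i,(390,390)) for i in a]))
for c in("top","scene"): print(meas("cup_blue",c,e[2]+17-56))
for c in("top","scene"): print(meas("pan",c,20))
E
```

```text
[544.21305497 -90.39198062 135.67055383] 0.07463087793531324 70.94619747425895
[(0.74, [318.0, -385.6], 0.86), (0.63, [365.0, -571.5], 0.84)]
[(0.98, [428.3, -514.9], 0.78), (0.95, [550.3, -23.8], 0.86), (0.61, [394.1, -344.8], 0.61)]
[(0.6, [486.8, -53.3], 0.13)]
[(0.92, [559.1, -17.9], 0.73)]
```

View pics/p6.png

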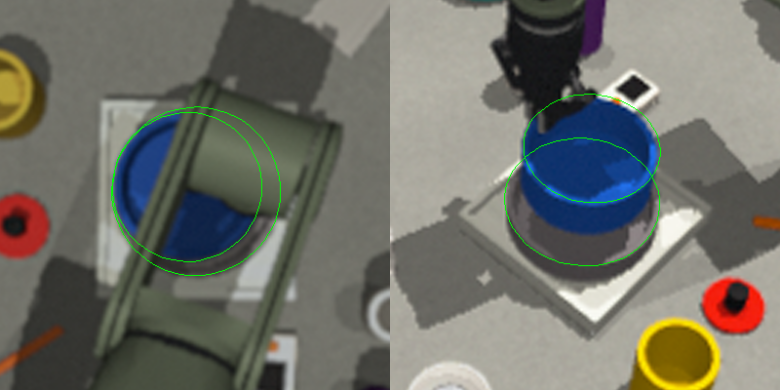

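The blue cup matches its predicted outline over the pan in both views.

{"op": "move_arm", "data": {"commands": [[0.005,-0.006,0,0,-1],[0.005,-0.006,-0.06,0,-1],[0.005,-0.006,-0.09,0,-1],[0.005,-0.006,-0.11,0,-1],[0.005,-0.006,-0.125,0,-1],[0.005,-0.006,-0.132,0,-1],[0.005,-0.006,-0.132,0,-1],[0.005,-0.006,-0.132,0,-1]]}}

```text
t: 17.55
eef_pos: [547.6, -98.1, 71.5]
orientation: [0.0, 1.0, -0.002, -0.001]
ft_force: [-3.1, -1.5, 1.7]
width: 0.074
grasp_force: 71.3
```

{"op": "move_arm", "data": {"commands": [[0,0,-0.003,0,-1],[0,0,-0.006,0,-1],[0,0,-0.008,0,-1],[0,0,-0.008,0,-1]]}}

```text
t: 17.88
eef_pos: [548.8, -99.0, 69.1]
orientation: [0.002, 1.0, -0.001, -0.0]
ft_force: [-6.7, -4.2, 12.8]
width: 0.071
grasp_force: 75.4
```

{"op": "move_arm", "data": {"commands": [[-0.004,0.01,0.004,0,-1],[-0.004,0.01,0.0,0,-1],[-0.004,0.01,-0.006,0,-1],[-0.004,0.01,-0.006,0,-1]]}}

```text
t: 18.22
eef_pos: [549.9, -95.9, 67.8]
orientation: [0.004, 1.0, -0.001, 0.003]
ft_force: [-3.2, -6.7, 14.0]
width: 0.073
grasp_force: 77.5
```

{"op": "move_arm", "data": {"commands": [[0,0,0,0,-0.3],[0,0,0,0,-0.3],[0,0,0,0,0],[0,0,0.06,0,0],[0,0,0.14,0,0],[0,-0.1,0.18,0,0],[0.0,-0.35,0.18,0,0],[0,-0.35,0.18,0,0],[0,-0.35,0.18,0,0],[0,-0.35,0.18,0,0]]}}

```text
t: 19.05
eef_pos: [546.2, -272.1, 153.7]
orientation: [0.002, 1.0, -0.003, 0.001]
ft_force: [0.0, 0.6, -0.1]
width: 0.5
grasp_force: 0.0
```

```bash
python3 - <<'E'
from h import *
o=r.observe();print(o["eef_pos"])
for c in("top","scene"):
    r.camera(c)
    for l,z in(("pan",20),("cup_blue",26),("cup_yellow",0)): print(c,l,meas(l,c,z))
E
```

```text
[ 546.21812456 -272.09570174  153.72192919]
top pan [(0.9, [547.8, -30.1], 0.97)]
top cup_blue [(0.97, [555.5, -27.7], 0.98), (0.91, [359.9, -595.9], 0.92), (0.65, [733.9, 344.1], 0.8), (0.58, [310.4, -399.3], 0.9)]
top cup_yellow [(0.8, [644.6, 177.7], 0.94)]
scene pan [(0.55, [554.9, -23.9], 0.84)]
scene cup_blue [(0.88, [388.5, -592.1], 0.67), (0.75, [318.9, -379.6], 0.72), (0.74, [547.3, -32.9], 0.9)]
scene cup_yellow [(0.96, [643.5, 176.2], 0.93)]
```

```bash
python3 - <<'E'
from h import *
a=[over(c,"p"+c,[(545.5,-29,82,142),(545.5,-29,56,172)],(540,-27,60,130),4) for c in("top","scene")]
cv2.imwrite("pics/p7.png",np.hstack([cv2.resize(i,(395,395)) for i in a]))
E
```

```text
(no output)
```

View pics/p7.png

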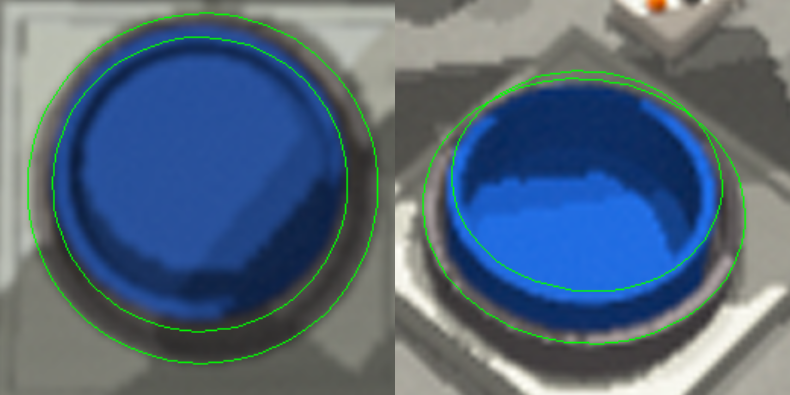

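```bash
cat >> h.py <<'E'
def rimfit(label,near):
    """x,y,z of rim circle (outer) from both cameras: left/right/top extents of masks (unoccluded), + bottom in top view"""
    d,h=D[label];obs=[]
    for cam in("top","scene"):
        r.camera(cam);best=None
        for o in r.cut_out(label,cam):
            m=o["region"];ys,xs=np.nonzero(m)
            if len(xs)<20: continue
            u=proj([near],cam)[0]
            e=np.hypot(*(np.array([xs.mean(),ys.mean()])-u))
            if best is None or e<best[0]: best=(e,xs.min(),xs.max()+1,ys.min(),ys.max()+1)
        obs.append(best)
    def f(s):
        R=[]
        for cam,b in zip(("top","scene"),obs):
            p=proj(np.c_[C*d/2+s[:2],np.full(72,s[2])],cam)
            v=[p[:,0].min()-b[1],p[:,0].max()-b[2],p[:,1].min()-b[3]]
            if cam=="top": v.append(p[:,1].max()-b[4])
            R+=v
        return R
    s=least_squares(f,near);return s.x.round(1),np.round(s.fun,1)
E
python3 - <<'E'
from h import *
print(rimfit("cup_blue",(550,-28,82)));print(rimfit("cup_yellow",(644,177,96)));print(rimfit("pan",(547,-29,56)))
E
```

```text
(array([552.8, -28.4,  80.2]), array([ 0.1, -0.5,  0. ,  0.3, -0.6, -0. , -0.1]))
(array([641.4, 170.5,  86.9]), array([ 1. , -2.1,  1.3, -1. ,  0.7, -1.7, -0.4]))Traceback (most recent call last):
  File "<stdin>", line 2, in <module>
  File "h.py", line 59, in rimfit
    s=least_squares(f,near);return s.x.round(1),np.round(s.fun,1)
    return func(*args, **kwargs)
    vector_fun = VectorFunction(
        fun_wrapped,
    ...<6 lines>...
        workers=workers
    )
    self._update_fun()
    ~~~~~~~~~~~~~~~~^^
    self.f = self.fun_wrapped(xp_copy(self.x))
             ~~~~~~~~~~~~~~~~^^^^^^^^^^^^^^^^^
    return np.atleast_1d(self.fun(x))
                         ~~~~~~~~^^^
    return self.f(x, *self.args, **self.kwargs)
           ~~~~~~^^^^^^^^^^^^^^^^^^^^^^^^^^^^^^
  File "h.py", line 55, in f
    v=[p[:,0].min()-b[1],p[:,0].max()-b[2],p[:,1].min()-b[3]]
                    ~^^^
TypeError: 'NoneType' object is not subscriptable
```

Blue's rim fits at (552.8,−28.4,80.2) with sub-pixel residuals, so it is fully down. Yellow is next.

{"op": "move_arm", "data": {"commands": [[0.196,0.824,0,0,0],[0.196,0.824,0,0,0],[0.196,0.824,0,0,0],[0.196,0.824,0,0,0],[0.196,0.824,0,0,0],[0.196,0.824,0,0,0],[0.196,0.824,0,0,0],[0.196,0.824,0,0,0],[0.196,0.824,0,0,0],[0.196,0.824,0,0,0]]}}

```text
t: 20.98
eef_pos: [642.9, 141.4, 153.4]
orientation: [0.0, 1.0, -0.001, 0.0]
ft_force: [1.3, -1.0, 0.7]
width: 0.499
grasp_force: 0.0
```

{"op": "move_arm", "data": {"commands": [[0.004,0.02,0,0,0],[0.004,0.02,0,0,0],[0.004,0.02,0,0,0],[0.004,0.02,0,0,0]]}}

```text
t: 21.32
eef_pos: [644.4, 147.7, 153.0]
orientation: [0.0, 1.0, -0.002, -0.0]
ft_force: [0.2, 0.2, 0.6]
width: 0.499
grasp_force: 0.0
```

```bash
python3 - <<'E'
from h import *
o=r.observe();print(o["eef_pos"])
for c in("top","scene"): r.camera(c);print(meas("cup_yellow",c))
E
```

```text
[644.37276895 147.70494606 153.01857257]
[(0.45, [632.0, 143.2], 0.11), (0.41, [745.6, 370.0], 1.16)]
[(0.85, [644.7, 176.3], 0.96)]
```

{"op": "move_arm", "data": {"commands": [[0,-0.015,0,0,0],[0,-0.015,0,0,0],[0,-0.015,-0.06,0,0],[0,-0.015,-0.11,0,0],[0,-0.015,-0.154,0,0],[0,-0.015,-0.154,0,0],[0,-0.015,-0.154,0,0],[0,-0.015,-0.154,0,0]]}}

```text
t: 22.18
eef_pos: [645.8, 141.7, 77.7]
orientation: [-0.0, 1.0, -0.001, 0.001]
ft_force: [-0.1, -1.0, 0.2]
width: 0.5
grasp_force: 0.0
```

{"op": "move_arm", "data": {"commands": [[0,0,0,0,-1],[0,0,0,0,-1],[0,0,0,0,-1],[0,0,0,0,-1],[0,0,0,0,-1],[0,0,0,0,-1]]}}

```text
t: 22.68
eef_pos: [645.9, 142.2, 78.3]
orientation: [-0.0, 1.0, -0.001, 0.002]
ft_force: [-0.3, 0.8, 5.8]
width: 0.088
grasp_force: 70.1
```

{"op": "move_arm", "data": {"commands": [[0,0,0.08,0,-1],[0,0,0.16,0,-1],[0,0,0.22,0,-1],[-0.188,-0.414,0.22,0,-1],[-0.188,-0.414,0.22,0,-1],[-0.188,-0.414,0.22,0,-1],[-0.188,-0.414,0.22,0,-1],[-0.188,-0.414,0.22,0,-1],[-0.188,-0.414,0.22,0,-1],[-0.188,-0.414,0.22,0,-1]]}}

```text
t: 23.52
eef_pos: [548.3, -69.0, 185.6]
orientation: [0.001, 1.0, -0.004, -0.001]
ft_force: [0.4, 0.0, -2.4]
width: 0.083
grasp_force: 70.5
```

{"op": "move_arm", "data": {"commands": [[0,0,0,0,-1],[0,0,0,0,-1],[0,0,0,0,-1]]}}

```text
t: 23.77
eef_pos: [550.9, -64.1, 186.0]
orientation: [-0.0, 1.0, -0.0, -0.0]
ft_force: [-0.0, -0.5, -2.1]
width: 0.08
grasp_force: 70.6
```

```bash
python3 - <<'E'
from h import *
o=r.observe();e=o["eef_pos"];print(e,o["width"],o["grasp_force"])
a=[over(c,"p"+c,[(e[0]-1.5,e[1]+36,e[2]+17.7,82),(e[0]-1.5,e[1]+36,e[2]+17.7-96,82),(552.8,-28.4,82,142)],(540,-27,100,200)) for c in("top","scene")]
cv2.imwrite("pics/p8.png",np.hstack([cv2.resize(i,(390,390)) for i in a]))
E
```

```text
[550.9240038  -64.07129245 186.04416915] 0.07974474469655224 70.55877961560327
```

View pics/p8.png

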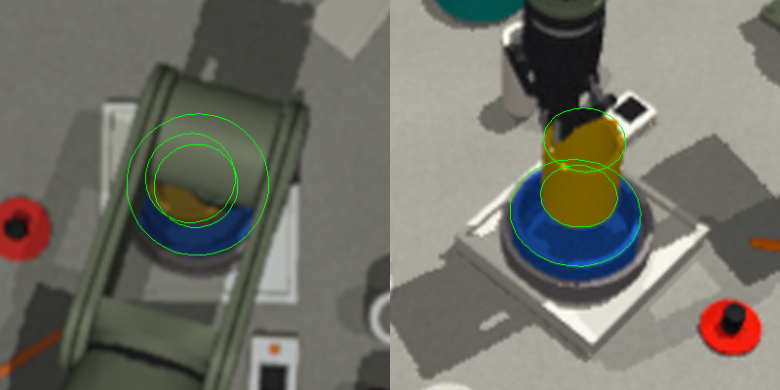

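Yellow hangs centred inside the blue rim at (580,190), so I lower it.

{"op": "move_arm", "data": {"commands": [[0,0,-0.06,0,-1],[0,0,-0.1,0,-1],[0,0,-0.125,0,-1],[0,0,-0.14,0,-1],[0,0,-0.144,0,-1],[0,0,-0.144,0,-1],[0,0,-0.149,0,-1],[0,0,-0.153,0,-1],[0,0,-0.153,0,-1]]}}

```text
t: 24.62
eef_pos: [551.3, -65.3, 110.5]
orientation: [0.0, 1.0, -0.001, 0.001]
ft_force: [-0.3, 0.4, -2.2]
width: 0.082
grasp_force: 70.6
```

{"op": "move_arm", "data": {"commands": [[0,0,-0.004,0,-1],[0,0,-0.008,0,-1],[0,0,-0.008,0,-1]]}}

```text
t: 24.87
eef_pos: [552.1, -66.3, 110.4]
orientation: [0.001, 1.0, -0.001, 0.001]
ft_force: [-7.8, 0.1, 17.5]
width: 0.086
grasp_force: 73.4
```

{"op": "move_arm", "data": {"commands": [[0,0,0,0,-0.3],[0,0,0,0,-0.3],[0,0,0,0,0],[0,0,0.06,0,0],[0,0,0.14,0,0],[0,-0.1,0.18,0,0.5],[-0.1,-0.4,0.18,0,0.5],[-0.1,-0.4,0.18,0,0.5],[-0.1,-0.4,0.18,0,0.5],[-0.1,-0.4,0.18,0,0.5]]}}

```text
t: 25.7
eef_pos: [500.7, -264.5, 195.9]
orientation: [0.0, 1.0, -0.001, 0.0]
ft_force: [0.3, -1.0, 0.7]
width: 0.751
grasp_force: 0.0
```

```bash
python3 - <<'E'
from h import *
o=r.observe();print(o["eef_pos"])
print(rimfit("cup_yellow",(551,-28,128)));print(rimfit("cup_blue",(551,-28,82)))
for c in("top","scene"): print(meas("beaker",c),meas("lid",c),meas("pan",c,20))
E
```

```text
[ 500.74152341 -264.47398721  195.947451  ]
(array([549.1, -32.6, 116.3]), array([-0.2,  0.4,  0.1, -0.2, -0. ,  0.2,  0. ]))
(array([555.6, -25.2,  49.3]), array([ 1.1, -1.5,  1.4, -1.4, -0.5,  0.2, -0.4]))
[(0.74, [425.0, -225.8], 0.85), (0.29, [796.9, 17.0], 1.5)] [(0.87, [511.4, 163.8], 0.86)] [(0.92, [535.5, -36.1], 0.78)]
[(0.94, [425.2, -224.9], 0.88), (0.67, [324.3, -216.4], 0.89)] [(0.82, [511.1, 163.3], 0.87)] [(0.79, [560.7, -17.7], 0.7), (0.41, [781.2, -187.9], 0.3), (0.18, [522.4, -51.0], 0.41)]
```

```bash
python3 - <<'E'
from h import *
a=[over(c,"p"+c,[(551,-30,128,82),(552,-28.4,82,142),(424.9,-225.3,116,52)],(520,-90,80,200)) for c in("top","scene")]
cv2.imwrite("pics/p9.png",np.hstack([cv2.resize(i,(395,395)) for i in a]))
E
```

```text
(no output)
```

View pics/p9.png

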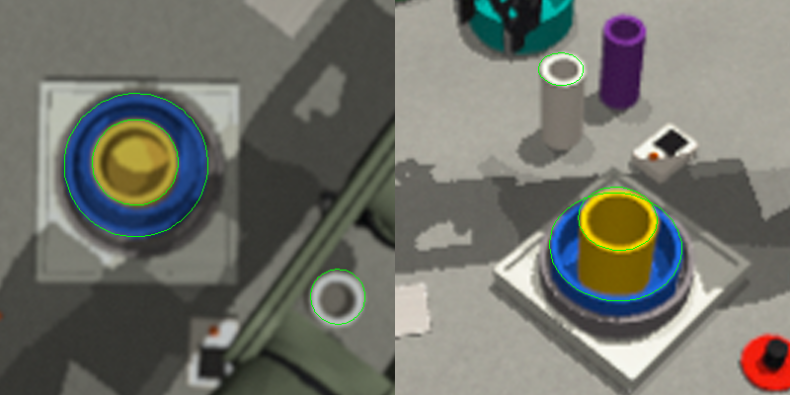

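All are nested and flat. Yellow's rim is at (135,162) in the top view and matches its drawn circle. The white beaker at (337,297) matches too.

{"op": "move_arm", "data": {"commands": [[-0.151,0.078,0,0,1],[-0.151,0.078,0,0,1],[-0.151,0.078,0,0,1],[-0.151,0.078,-0.05,0,1],[-0.151,0.078,-0.1,0,1],[-0.151,0.078,-0.16,0,1],[-0.151,0.078,-0.202,0,1],[-0.151,0.078,-0.202,0,1],[-0.151,0.078,-0.202,0,1],[-0.151,0.078,-0.202,0,1]], "squeeze": 40}}

```text
t: 27.33
eef_pos: [426.9, -224.7, 96.1]
orientation: [0.001, 1.0, -0.001, 0.001]
ft_force: [-0.5, 0.9, -0.0]
width: 1.002
grasp_force: 0.0
```

{"op": "move_arm", "data": {"commands": [[0,0,0,0,-1],[0,0,0,0,-1],[0,0,0,0,-1],[0,0,0,0,-1],[0,0,0,0,-1],[0,0,0,0,-1],[0,0,0,0,-1]]}}

```text
t: 27.92
eef_pos: [427.0, -224.7, 96.6]
orientation: [0.001, 1.0, -0.001, 0.001]
ft_force: [-0.9, 1.2, 5.5]
width: 0.592
grasp_force: 41.9
```

{"op": "move_arm", "data": {"commands": [[0,0,0.08,0,-1],[0,0,0.16,0,-1],[0,0,0.24,0,-1],[0,0,0.3,0,-1],[0.252,0.389,0.3,0,-1],[0.252,0.389,0.3,0,-1],[0.252,0.389,0.3,0,-1],[0.252,0.389,0.3,0,-1],[0.252,0.389,0.3,0,-1],[0.252,0.389,0.3,0,-1]]}}

```text
t: 28.75
eef_pos: [553.3, -25.7, 244.9]
orientation: [-0.001, 1.0, 0.0, 0.001]
ft_force: [-0.4, 0.7, -1.0]
width: 0.592
grasp_force: 42.8
```

{"op": "move_arm", "data": {"commands": [[0,0,0,0,-1],[0,0,0,0,-1],[0,0,0,0,-1]]}}

```text
t: 29.0
eef_pos: [551.3, -29.8, 244.5]
orientation: [0.0, 1.0, -0.001, -0.0]
ft_force: [0.7, -0.7, -1.4]
width: 0.599
grasp_force: 42.8
```

```bash
python3 - <<'E'
from h import *
o=r.observe();e=o["eef_pos"];print(e,o["width"],o["grasp_force"])
a=[over(c,"p"+c,[(e[0]-2,e[1]-.5,e[2]-96.6,52),(551,-30,128,82)],(550,-30,140,170)) for c in("top","scene")]
cv2.imwrite("pics/p10.png",np.hstack([cv2.resize(i,(395,395)) for i in a]))
E
```

```text
[551.32181263 -29.78805646 244.47074878] 0.5987730570937749 42.83661499142909
```

View pics/p10.png

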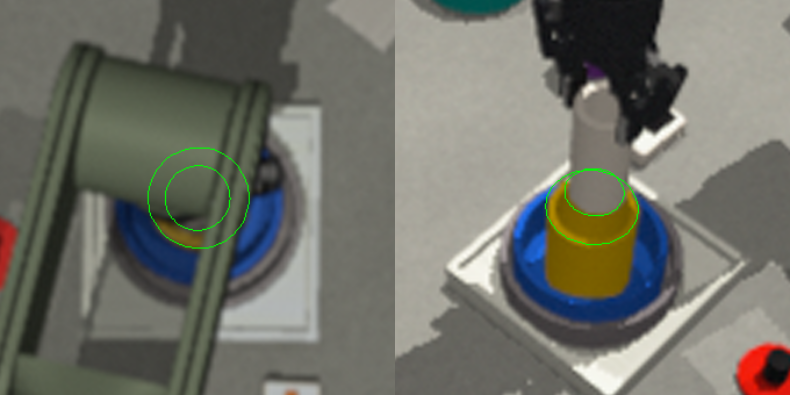

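The beaker's base at (595,192) sits inside the yellow rim circle, so I lower it.

{"op": "move_arm", "data": {"commands": [[0.003,0,-0.02,0,-1],[0.003,0,-0.04,0,-1],[0.003,0,-0.06,0,-1],[0.003,0,-0.08,0,-1],[0.003,0,-0.08,0,-1]]}}

```text
t: 29.52
eef_pos: [550.9, -29.3, 200.9]
orientation: [-0.001, 1.0, -0.001, -0.003]
ft_force: [-0.2, 0.2, -2.4]
width: 0.594
grasp_force: 42.8
```

{"op": "move_arm", "data": {"commands": [[0.002,0,-0.04,0,-1],[0.002,0,-0.08,0,-1],[0.002,0,-0.11,0,-1],[0.002,0,-0.124,0,-1],[0.002,0,-0.128,0,-1],[0.002,0,-0.132,0,-1],[0.002,0,-0.135,0,-1],[0.002,0,-0.135,0,-1]]}}

```text
t: 30.18
eef_pos: [555.1, -29.6, 138.1]
orientation: [0.0, 1.0, -0.001, 0.001]
ft_force: [-0.1, -0.1, -1.4]
width: 0.593
grasp_force: 42.8
```

{"op": "move_arm", "data": {"commands": [[0,0,-0.004,0,-1],[0,0,-0.008,0,-1],[0,0,-0.01,0,-1],[0,0,-0.01,0,-1]]}}

```text
t: 30.52
eef_pos: [555.8, -29.6, 134.7]
orientation: [0.0, 1.0, -0.001, 0.002]
ft_force: [-1.9, 0.2, 6.4]
width: 0.59
grasp_force: 43.5
```

{"op": "move_arm", "data": {"commands": [[0,0,0,0,0.8],[0,0,0,0,0.8],[0,0,0,0,0.8],[0,0,0.06,0,0.8],[0,0,0.13,0,0.8],[-0.09,0.386,0.13,0,0.8],[-0.09,0.386,0.13,0,0.8],[-0.09,0.386,0.13,0,0.8],[-0.09,0.386,0.13,0,0.8],[-0.09,0.386,0.13,0,0.8]]}}

```text
t: 31.35
eef_pos: [508.1, 166.1, 197.1]
orientation: [-0.0, 1.0, -0.001, -0.0]
ft_force: [1.3, 0.2, -0.3]
width: 0.902
grasp_force: 0.0
```

{"op": "move_arm", "data": {"commands": [[0,0,0,0,0.8],[0,0,0,0,0.8]]}}

```text
t: 31.52
eef_pos: [508.6, 165.0, 197.0]
orientation: [0.0, 1.0, 0.001, -0.0]
ft_force: [0.5, -0.7, -0.8]
width: 0.9
grasp_force: 0.0
```

```bash
python3 - <<'E'
from h import *
o=r.observe();e=o["eef_pos"];print(e)
for c in("top","scene"): 
    r.camera(c);print(meas("beaker",c,38),meas("lid",c,0))
a=[over(c,"p"+c,[(552,-29.5,154,52),(551,-30,128,82),(552,-28.4,82,142)],(550,-30,100,170)) for c in("top","scene")]
cv2.imwrite("pics/p11.png",np.hstack([cv2.resize(i,(395,395)) for i in a]))
E
```

```text
[508.64257385 164.99904809 196.95892263]
[(0.84, [554.8, -28.5], 0.82), (0.67, [328.9, -212.0], 0.87)] [(0.7, [496.1, 164.4], 0.32)]
[(0.81, [353.2, -193.3], 0.89), (0.78, [532.1, -47.2], 0.53)] [(0.83, [511.1, 162.3], 0.88)]
```

View pics/p11.png

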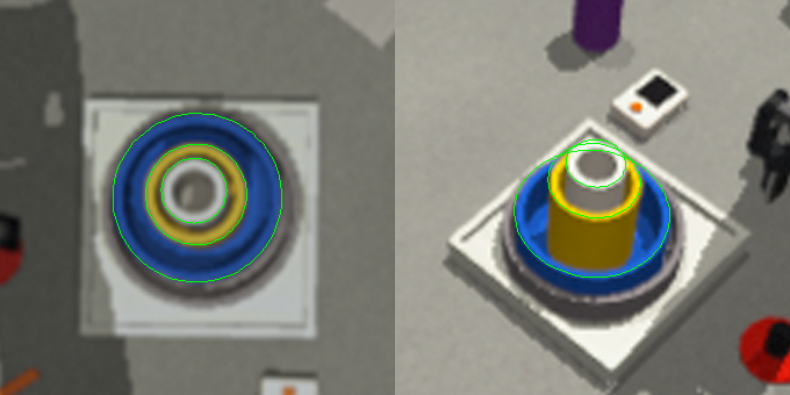

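Everything is nested, with the beaker ring at (194,191) in the top view matching its circle. Now I measure the beaker ring precisely and check for camera/robot bias using the lid.

```bash
cat > ring.py <<'E'
from h import *
def ring(z=154,near=(552,-29.5)):
    out=[]
    for cam in("top","scene"):
        im=r.camera(cam).astype(int)
        if cam=="top": pass
        u=proj([[*near,z]],cam)[0];R=[np.abs(proj([[near[0]+a,near[1]+b,z]],cam)[0]-u) for a,b in((26,0),(0,26))]
        # model: score mean brightness-of-white inside ring over candidate x,y
        w=(im.min(2)-0.8*(im.max(2)-im.min(2))).astype(np.float32)
        def s(p):
            rin=[proj(np.c_[C*k+p,np.full(72,z)],cam).astype(np.float32) for k in(20,22,24)]
            rout=proj(np.c_[C*29+p,np.full(72,z)],cam).astype(np.float32);rh=proj(np.c_[C*15+p,np.full(72,z)],cam).astype(np.float32)
            g=lambda q:cv2.remap(w,q[None,:,0].copy(),q[None,:,1].copy(),1).mean()
            return np.mean([g(q) for q in rin])-.5*g(rout)-.5*g(rh)
        G=[(s(np.array([near[0]+a,near[1]+b])),near[0]+a,near[1]+b) for a in np.arange(-9,9.1,.5) for b in np.arange(-9,9.1,.5)]
        out.append((cam,max(G)))
    return out
E
python3 -c "
from ring import *
print(ring())
for z in(150,158): print(z,ring(z))"
```

```text
Traceback (most recent call last):
  File "ring.py", line 15, in ring
    G=[(s(np.array([near[0]+a,near[1]+b])),near[0]+a,near[1]+b) for a in np.arange(-9,9.1,.5) for b in np.arange(-9,9.1,.5)]
        ~^^^^^^^^^^^^^^^^^^^^^^^^^^^^^^^^^
  File "ring.py", line 12, in s
    rout=proj(np.c_[C*29+p,np.full(72,z)],cam).astype(np.float32);rh=proj(np.c_[C*15+p,np.full(72,z)],cam).astype(np.float32)
         ~~~~^^^^^^^^^^^^^^^^^^^^^^^^^^^^^^^^^
  File "h.py", line 6, in proj
    c=r.calibration(cam);M=np.linalg.inv(c["cam_to_world"]);P=np.atleast_2d(P)
ValueError: time passes only in moves, steps and waits
```

{"op": "move_arm", "data": {"commands": [[0.004,-0.004,-0.08,0,0.6],[0.004,-0.004,-0.16,0,0.6],[0.004,-0.004,-0.24,0,0.6],[0.004,-0.004,-0.3,0,0.6],[0.004,-0.004,-0.36,0,0.6],[0.004,-0.004,-0.36,0,0.6],[0.004,-0.004,-0.36,0,-1],[0.004,-0.004,-0.36,0,-1],[0.004,-0.004,-0.36,0,-1],[0.004,-0.004,-0.36,0,-1]], "squeeze": 20}}

```text
t: 32.8
eef_pos: [513.9, 161.9, 20.1]
orientation: [-0.0, 1.0, -0.001, 0.003]
ft_force: [-0.2, -0.8, 3.2]
width: 0.27
grasp_force: 19.9
```

{"op": "move_arm", "data": {"commands": [[0,0,0,0,0.2],[0,0,0,0,0.2],[0,0,0,1,0.2],[0,0,0,1,0.2],[0,0,0,1,0.2],[0,0,0,1,0.2],[0,0,0,1,0.2],[0,0,0,1,0.2],[0,0,0,1,0.2],[0,0,0,1,0.2]]}}

```text
t: 33.63
eef_pos: [511.5, 161.6, 17.7]
orientation: [0.0, 0.877, 0.481, 0.0]
ft_force: [-0.4, -0.4, -0.7]
width: 0.6
grasp_force: 0.0
```

```bash
sed -i 's/^def proj/import functools\ncal=functools.lru_cache(r.calibration)\ndef proj/; s/c=r.calibration(cam);M/c=cal(cam);M/' h.py
python3 -c "
from ring import *
print(ring())
for z in(150,158): print(z,ring(z))
o=r.observe();print(o['eef_pos'],o['q'],np.degrees(o['q'][0]-o['q'][5]))"
```

```text
[('top', (np.float32(110.33076), np.float64(552.5), np.float64(-28.0))), ('scene', (np.float32(122.99905), np.float64(552.5), np.float64(-30.0)))]
150 [('top', (np.float32(109.51011), np.float64(553.0), np.float64(-28.0))), ('scene', (np.float32(123.76741), np.float64(550.0), np.float64(-31.5)))]
158 [('top', (np.float32(110.88161), np.float64(552.0), np.float64(-28.5))), ('scene', (np.float32(122.91773), np.float64(555.0), np.float64(-28.0)))]
[511.41870922 161.59780363  17.41144978] [ 1.44637058e-01  4.02857302e-01  1.79076244e+00 -7.84919628e-06
  9.47697163e-01  7.19506067e-01] -32.93756803434536
```

{"op": "move_arm", "data": {"commands": [[0,0,0,0.549,0.2],[0,0,0,0.549,0.2],[0,0,0,0.549,0.2],[0,0,0,0.549,0.2],[0,0,0,0.549,0.2],[0,0,0,0.549,0.2],[0,0,0,0.549,-1],[0,0,0,0.549,-1],[0,0,0,0.549,-1],[0,0,0,0.549,-1]], "squeeze": 30}}

```text
t: 34.77
eef_pos: [511.5, 161.6, 17.4]
orientation: [0.0, 0.707, 0.707, 0.0]
ft_force: [0.0, 0.3, 1.1]
width: 0.263
grasp_force: 29.5
```

{"op": "move_arm", "data": {"commands": [[0,0,0,0,-1],[0,0,0,0,-1],[0,0,0.08,0,-1],[0,0,0.16,0,-1],[0,0,0.24,0,-1],[0,0,0.32,0,-1],[0,0,0.4,0,-1],[0,0,0.4,0,-1],[0,0,0.4,0,-1]]}}

```text
t: 35.52
eef_pos: [513.5, 161.8, 220.7]
orientation: [0.002, 0.706, 0.708, 0.003]
ft_force: [-0.8, 1.1, -1.5]
width: 0.265
grasp_force: 29.7
```

{"op": "move_arm", "data": {"commands": [[0.083,-0.383,0,0,-1],[0.083,-0.383,0,0,-1],[0.083,-0.383,0,0,-1],[0.083,-0.383,0,0,-1],[0.083,-0.383,0,0,-1],[0.083,-0.383,0,0,-1],[0.083,-0.383,0,0,-1],[0.083,-0.383,0,0,-1],[0.083,-0.383,0,0,-1],[0.083,-0.383,0,0,-1]]}}

```text
t: 36.35
eef_pos: [552.2, -28.4, 216.5]
orientation: [-0.001, 0.706, 0.709, -0.0]
ft_force: [0.6, 0.5, -0.8]
width: 0.269
grasp_force: 29.7
```

```bash
python3 - <<'E'
from ring import *
o=r.observe();e=o["eef_pos"];print(e,o["width"])
a=[over(c,"p"+c,[(e[0],e[1],e[2]-9.4,68),(552.5,-29,154,52)],(550,-30,160,120),4) for c in("top","scene")]
cv2.imwrite("pics/p12.png",np.hstack([cv2.resize(i,(395,395)) for i in a]))
print(ring())
E
```

```text
[552.19629985 -28.42444889 216.47336179] 0.26859562888405597
[('top', (np.float32(4.2977047), np.float64(543.0), np.float64(-26.0))), ('scene', (np.float32(22.183647), np.float64(557.0), np.float64(-26.5)))]
```

View pics/p12.png

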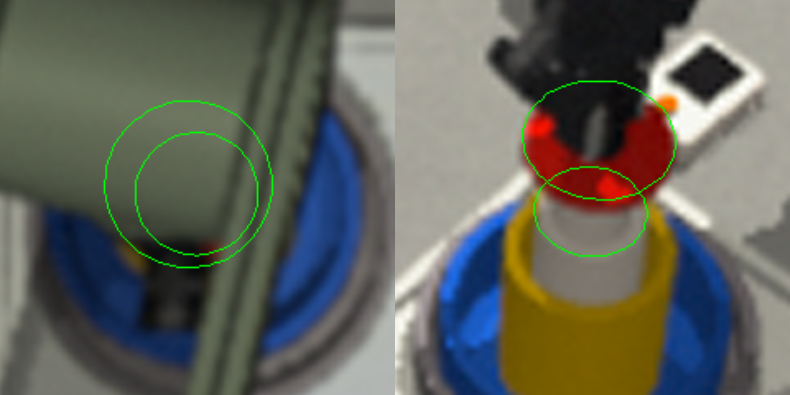

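The held lid at (600,150) sits over the beaker rim at (590,212) and matches the prediction, so I lower it.

{"op": "move_arm", "data": {"commands": [[0.001,-0.002,-0.03,0,-1],[0.001,-0.002,-0.055,0,-1],[0.001,-0.002,-0.07,0,-1],[0.001,-0.002,-0.08,0,-1],[0.001,-0.002,-0.084,0,-1],[0.001,-0.002,-0.084,0,-1],[0.001,-0.002,-0.084,0,-1],[0.001,-0.002,-0.084,0,-1]]}}

```text
t: 37.22
eef_pos: [553.9, -31.1, 175.9]
orientation: [0.001, 0.706, 0.708, 0.0]
ft_force: [-0.0, 0.2, -0.6]
width: 0.265
grasp_force: 29.7
```

{"op": "move_arm", "data": {"commands": [[-0.002,0.002,-0.003,0,-1],[-0.002,0.002,-0.006,0,-1],[-0.002,0.002,-0.008,0,-1],[-0.002,0.002,-0.008,0,-1]]}}

```text
t: 37.55
eef_pos: [552.4, -30.0, 171.4]
orientation: [0.0, 0.706, 0.708, 0.0]
ft_force: [-0.5, 0.2, 0.3]
width: 0.268
grasp_force: 29.8
```

{"op": "move_arm", "data": {"commands": [[0,0,-0.002,0,-1],[0,0,-0.003,0,-1],[0,0,-0.003,0,-1]]}}

```text
t: 37.8
eef_pos: [552.9, -30.1, 171.4]
orientation: [0.001, 0.706, 0.708, 0.0]
ft_force: [-2.5, 0.2, 6.9]
width: 0.268
grasp_force: 30.4
```

Contact at the expected height. I release gently, lift, and back off so I can look.

{"op": "move_arm", "data": {"commands": [[0,0,0,0,-0.3],[0,0,0,0,-0.1],[0,0,0,0,0],[0,0,0,0,0],[0,0,0.04,0,0],[0,0,0.1,0,0],[0,0,0.16,0,0],[-0.1,0.3,0.16,0,0],[-0.1,0.4,0.16,0,0],[-0.1,0.4,0.16,0,0]]}}

```text
t: 38.63
eef_pos: [520.6, 91.4, 250.5]
orientation: [0.001, 0.707, 0.707, 0.001]
ft_force: [0.6, 0.3, 0.8]
width: 0.501
grasp_force: 0.0
```

{"op": "move_arm", "data": {"commands": [[0,0.1,0,0,0],[0,0.1,0,0,0],[0,0.1,0,0,0],[0,0.1,0,0,0]]}}

```text
t: 38.97
eef_pos: [520.4, 140.7, 249.4]
orientation: [0.0, 0.706, 0.708, -0.001]
ft_force: [0.5, -0.4, -0.3]
width: 0.494
grasp_force: 0.0
```

```bash
python3 - <<'E'
from h import *
print(r.observe()["eef_pos"])
a=[over(c,"p"+c,[(552.7,-29.5,162,68),(551,-30,128,82),(552,-28.4,82,142)],(550,-30,100,120),4) for c in("top","scene")]
cv2.imwrite("pics/p13.png",np.hstack([cv2.resize(i,(395,395)) for i in a]))
for c in("top","scene"): print(meas("lid",c,154),meas("pan",c,20))
E
```

```text
[520.44480349 140.69129582 249.42026327]
[(0.62, [555.4, -28.9], 0.96)] [(0.82, [535.0, -37.7], 0.74), (0.35, [556.8, -26.6], 0.68)]
[(0.91, [553.6, -30.7], 0.91)] [(0.61, [559.3, -23.2], 0.75)]
```

View pics/p13.png

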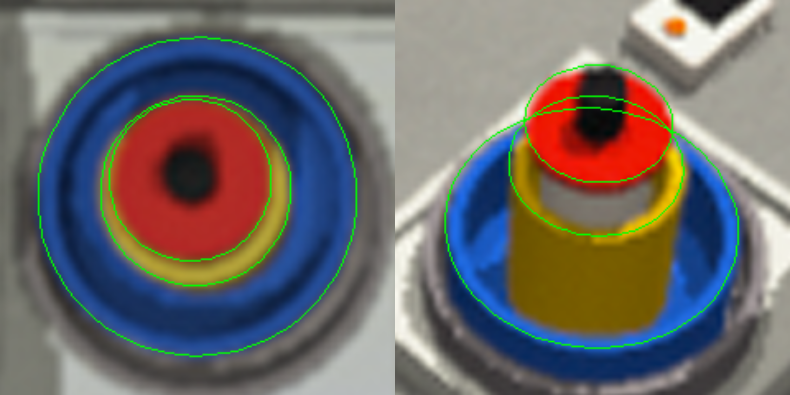

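The lid lies flat on the beaker at (190,178) in the top view, within about 2 mm of the rim centre, and everything is nested.

```bash
python3 -c "
from plant import r
print(r.hand_in())"
```

```text
the job is handed in; nothing more can be done
None
```

I handed the job in with the pan on the stand, the blue cup, yellow cup and beaker nested in it (no orange cup was there), and the lid flat and centred on the beaker to within about 2 mm by camera; the judge returned no verdict.

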